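# Dock the parts box between freshly glued guide strips

### The arm

A 6-joint arm with a two-finger parallel gripper is mounted at the origin on the work surface; the furniture and walls round the work are solid. World frame = base frame: x ahead of the robot, y to its left, z up, the work surface at z = 0. Lengths are in m, angles in rad, forces in N, time in s.
With the tool pointing down it reaches from about 0.25 to 0.725 m from the base axis. Payload 4 kg.
Tool frame: the origin (TCP) lies between the finger pads; the fingertips stand 11 mm ahead of it and the grasp point (between the pads) lies 8 mm behind it (bot.tip_extent is the distance from the TCP to the fingertips, in m); z points along the fingers, y is the line along which they close (so a half turn about z gives the same grasp; the last joint's range is limited). The gripper opens to 85 mm and grips with 20 to 120 N. Pads are 22 mm wide; open, the fingers measure 114 mm over their backs; the gripper's body (76 mm by 85 mm) begins 54 mm behind the grasp point. The pads swing forward as they close: fully open they stand 13 mm farther back than shut.
Start: joints at [1.298, 0.241, 0.005, 1.335, 0, 1.571], TCP at [0.135, 0.482, 0.242] pointing down, gripper open.
Joint ranges: [-2.72, 2.72], [-1.05, 1.87], [-1.09, 1.28], [-1.99, 2.15], [-1.42, 1.44], [-3.14, 3.14]. Speed limits (rad/s): [2.79, 2.79, 3.14, 3.14, 3.14, 3.14].

### API

Orientations are given as a unit quaternion [x, y, z, w].
In Python, from workcell import bot gives the robot as it stands. The module is installed in compiled form; this text tells all that it offers.
- The arm moves only by the tool drive_tool, never from a script. Its argument "rows" is a list of rows, each an object of numbers: "dx", "dy", "dz": the shift along the tool's x, y, z in units of 50 mm (1.0 is 50 mm); "wx", "wy", "wz": the turn, a rotation vector about the tool's x, y, z in units of 5 degrees (1.0 is 5 degrees); "hand": the finger opening in mm, from 0 to 85.4. A call has 1 to 20 rows; each row is the pose to reach, as a shift and turn from the pose commanded when the call began, along the tool's axes at that moment; what a row does not reach only later rows make up. A row lasts 1/10 s, in which the tool goes at most 50 mm and 8.59 degrees, less where a joint would pass 70% of its speed; a pose out of reach is approached as far as the arm can. A call with a gripper value outside its range is refused whole. The fingers move at their own pace and stop on an object; the grip force is fixed at half the most. Time passes only in rows, so rows that repeat a pose let the fingers close. It gives the time, the measured TCP pose, the force, the opening and the grip force at its end, in the units of the state.
- bot.get_obs(): the state, without advancing time (a new reading comes with each control period).
- bot.camera(name): name is "side" or "top"; returns the picture (400x640x3 uint8, red, green, blue); there is no depth.
- bot.get_calibration(name): a dict with "vfov" (degrees; the focal length in pixels is half the picture's height over the tangent of half this angle, whatever the lens; pixels are square), "cx", "cy" (the principal point, pixels), "k1" (the pictures are not rectified: a ray, as slopes to the right and down, at radius r is drawn at 1 + k1 r^2 times it, then the intrinsics apply), "origin" and "rotation" of the camera in the world. Camera axes: x right, y up, looking along -z (the intrinsics and any distortion apply to the point x, -y, -z); pixel columns grow to the right and rows downward; lengths in m; the calibration is good to about 2 mm. A picture is of the moment at which its call begins. get_calibration takes no time and is no camera call.
- bot.job_done(): hands the job in; it is judged then, once.
Trained networks look in the newest picture that a camera, given by its name, has taken for a name from the list of things; names that differ only in an ending like _2 or _b are one class to them, and where a whole thing is asked for, a point or a joint stands for the part that bears it (a point fixed in the world has none). Each returns a list of dicts, best first, with "score" (0 to 1); they miss things now and then, are a little off and sometimes report something else, mostly with a low value. They report only what shows in the picture. A call takes as long as a camera call. They do not tell look-alikes from the thing itself.
- bot.look_for(camera, thing): "extent" ([centre column, centre row, width, height] in pixels, round what is visible of it).
- bot.outline_of(camera, thing): "region" (400x640 bool, what is visible of it) and "extent" ([centre column, centre row, width, height] in pixels, round what is visible of it).
The state is a dict: "clock": time; "joint_pos": joint angles; "joint_vel": joint speeds; "tau": joint torques, N m; "eef_pos": TCP position; "tool_rot": TCP orientation; "ft_force": force on the tool from outside, world axes, zero at the start; "ft_torque": the same for the moment, N m; "grip_width": finger opening in m; "grasp_force": force on a finger pad.
Only numpy, scipy, OpenCV 4.12 (cv2) and the standard library are available. Lean on these libraries where they do the work, as an engineer would, in place of code of your own. Each camera call takes 0.05 s, during which the arm holds its last target. There are 200 camera calls.

### The job

Try the open plywood parts box in its new bay on the shelf board: push it steadily from the landing down the lane between the two guide strips, fully home against the end stop, so that the spring catch in the board clicks up behind it. The strips have only just been glued on, so neither the box nor the robot may touch them on the way. Just push the box with the fingertips, without lifting or tipping it, and leave the try square, tape measure and cork block where they lie.

Things in the scene. Friction and masses are not known exactly. Their poses are not given: they have to be found in the camera images.
- board: Plywood shelf board fixed on the bench, 520 (x) x 190 (y) x 18 mm. Origin: centre of its underside, z up. +x is the way in: open landing x = -260 to -75 mm, then the lane x = -75 to 235 mm, 112 mm wide, centred on y = 0 between the guide strips, then the end stop, a wooden bar across the board, 22 mm high above the board's top, its face at x = 235 mm. The catch is let into the lane floor.
- guide_left: Guide strip on the +y side of the lane, glued to the board's top: 310 mm long, 32 mm wide, 16 mm high (its top is 34 mm above the bench). It covers board x = -75 to 235 mm, y = 56 to 88 mm. Origin: centre of its underside; its long axis is its own y. Not to be touched.
- guide_right: Guide strip on the -y side of the lane, alike: board x = -75 to 235 mm, y = -56 to -88 mm. Origin: centre of its underside; its long axis is its own y. Not to be touched.
- parts_box: Loose open plywood box 120 (x) x 96 (y) x 60 mm high, walls 9 mm, about 0.35 kg. Origin: centre of its underside; its +x end goes in first; the near (-x) end wall has a finger notch in its middle, 38 mm wide, down to 46 mm height. It stands askew on the landing. Home: origin at board x = 175 mm, far end on the stop; centred, it has 8 mm to each strip.
- catch (a joint): Spring catch: steel flap 50 x 18 mm, hinged at board x = 61 mm, free tip towards the stop. 0 = up, tip 7 mm above the board's top (as at the start); about 0.14 = pressed level by the box passing over it (1 N at the tip). It springs up by itself once the near end of the box has passed its tip, about 3 to 4 mm before the box meets the stop.
- catch_tip (a point): Upper edge of the free tip of the spring catch, at board x = 111 mm, y = 0 when up.
- try_square: Loose try square, lying flat, 180 x 115 x 17 mm, on the bench beyond the end stop. Origin: centre of its underside.
- tape_measure: Loose yellow pocket tape measure, 35 x 72 x 62 mm high, on the bench beyond the landing's end of the board. Origin: centre of its underside.
- cork_block: Loose cork sanding block, 36 x 60 x 26 mm, on the bench beyond the landing's end of the board. Origin: centre of its underside.
Not all that is in view belongs to the job. Several things have the shape of the parts_box; the one meant has the colours described above.

How it is judged:
On the way, in this order (a step that is already met when the one before it is completed fails the run):
1. the box is well into the lane between the guide strips, not yet on the catch (x of parts_box in the frame of board above -0.05 m and y of parts_box in the frame of board between -0.009 and 0.009 m and angle between the x axis of parts_box and the x axis of board, either way round below 0.15 rad), for 0.1 s.
2. the box rides over the spring catch and presses it down (value of joint catch above 0.09 rad and y of parts_box in the frame of board between -0.009 and 0.009 m), for 0.2 s.
At the end, for the whole second after the job is handed in: The box stands flat and still between the strips, its far end within 4.5 mm of the end stop, and the spring catch is up again (below 0.03 rad) behind its near end (x of parts_box in the frame of board above 0.1705 m and value of joint catch below 0.03 rad and y of parts_box in the frame of board between -0.009 and 0.009 m and angle between the x axis of parts_box and the x axis of board, either way round below 0.15 rad and z of parts_box in the frame of board below 0.022 m and angle between parts_box's own z axis and vertical below 0.05 rad and linear speed of parts_box below 0.01 m/s); the robot touches nothing.
It fails at once if a guide strip is touched, by the box or the robot (contact force between any of guide_left, guide_right and anything else above 0.3 N).
It fails at once if the box is lifted off the board or tipped (origin more than 6 mm above the board's top, or tilted by more than 0.12 rad) (z of parts_box in the frame of board above 0.024 m or angle between parts_box's own z axis and vertical above 0.12 rad).
It fails at once if the box is shot along instead of pushed steadily (over 0.35 m/s) (linear speed of parts_box above 0.35 m/s).
It fails at once if the try square, tape measure or cork block is moved by more than 15 mm (distance of any of try_square, tape_measure, cork_block from where it was at the start of the episode above 0.015 m).
It also fails if it takes over 72 s, if anything falls off the work surface, if the arm or the gripper's body presses on something with over 40 N, if the wrist force passes 120 N, or if a joint passes its speed limit or range.

## Working session

There is one attempt and no reset: what is moved stays moved. The work goes in short steps, Python scripts to look and compute and a tool call to move; the robot and the scene stay as the last step left them, time stands still between calls to the robot, and variables do not carry over. Pictures are saved under pics/ and viewed, at most 10 in all, crops included, and the job is handed in when it is done.

Besides the shell and the picture viewer there is one more tool, called after "Request:" as name(argument=value, ...), one argument or row to a line, values as JSON. drive_tool: Moves the arm, as the interface text tells. Its arguments: {"type":"object","properties":{"rows":{"type":"array","items":{"type":"object","properties":{"dx":{"type":"number"},"dy":{"type":"number"},"dz":{"type":"number"},"wx":{"type":"number"},"wy":{"type":"number"},"wz":{"type":"number"},"hand":{"type":"number"}}}}},"required":["rows"]}

```bash
mkdir -p pics
python3 - <<'E'
from workcell import bot
import cv2
for n in("top","side"):
    im=bot.camera(n); cv2.imwrite(f"pics/{n}0.png",im[:,:,::-1])
    c=bot.get_calibration(n); print(n,c)
    for t in("parts_box","board","guide_left","catch","try_square","tape_measure","cork_block"):
        print(t,[(round(d["score"],2),[round(float(x)) for x in d["extent"]]) for d in bot.look_for(n,t)])
o=bot.get_obs();print(o["clock"],o["eef_pos"],o["tool_rot"])
E
```

```text
top {'vfov': 56.79259314361102, 'cx': 320.4125755947902, 'cy': 199.34413201034388, 'k1': -0.07425357762167527, 'origin': array([0.29524507, 0.03326785, 1.23386909]), 'rotation': array([ 0.02963009, -0.03689197, -0.70372254,  0.70889747])}
parts_box [(0.91, [263, 234, 47, 49]), (0.64, [371, 180, 44, 33]), (0.56, [206, 166, 54, 44]), (0.55, [410, 260, 51, 52])]
board [(0.79, [321, 176, 163, 70])]
guide_left [(0.8, [291, 193, 95, 18])]
catch []
try_square [(0.87, [208, 167, 50, 39])]
tape_measure [(0.63, [423, 182, 24, 23])]
cork_block [(0.66, [207, 167, 50, 44]), (0.63, [415, 217, 20, 15]), (0.33, [320, 176, 163, 68])]
side {'vfov': 47.01793127607348, 'cx': 308.7321708615147, 'cy': 195.24727189685976, 'k1': 0.011847868820088505, 'origin': array([-0.12553818, -1.01687551,  0.63235225]), 'rotation': array([ 0.50949908, -0.12077637, -0.1983102 ,  0.82855104])}
parts_box [(0.78, [249, 184, 45, 38]), (0.67, [363, 215, 60, 44]), (0.59, [291, 274, 63, 51])]
board [(0.6, [343, 206, 135, 98])]
guide_left [(0.72, [306, 188, 50, 47]), (0.27, [353, 265, 32, 23])]
catch [(0.46, [324, 183, 7, 6])]
try_square [(0.85, [284, 155, 34, 19])]
tape_measure [(0.56, [403, 255, 34, 33])]
cork_block [(0.73, [354, 265, 33, 28])]
0.8 [0.13472264 0.48151884 0.2423306 ] [1.35985866e-01 9.90710777e-01 1.61733863e-05 1.34457179e-05]
```

Run:
```python
import cv2
a=cv2.imread("pics/top0.png")[120:300,180:450]
cv2.imwrite("pics/top0c.png",cv2.resize(a,None,fx=2.9,fy=2.9,interpolation=cv2.INTER_CUBIC))
a=cv2.imread("pics/side0.png")[130:310,220:450]
cv2.imwrite("pics/side0c.png",cv2.resize(a,None,fx=3.3,fy=3.3,interpolation=cv2.INTER_CUBIC))
```

```text
(no output)
```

View pics/top0c.png

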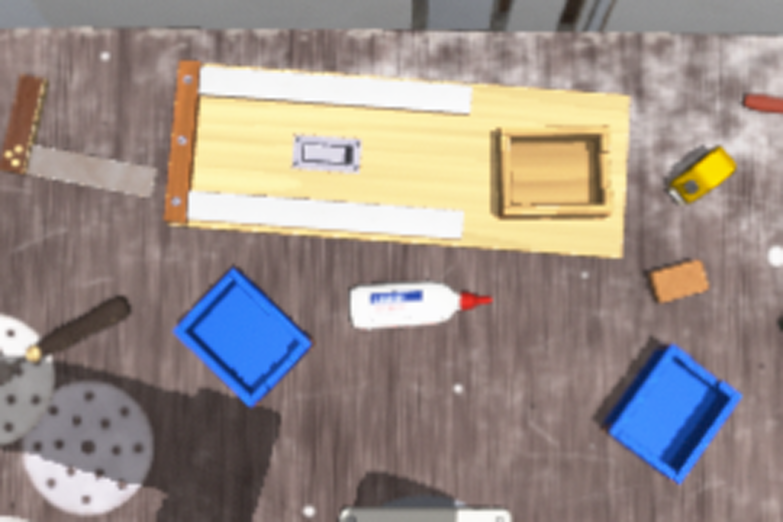

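View pics/side0c.png

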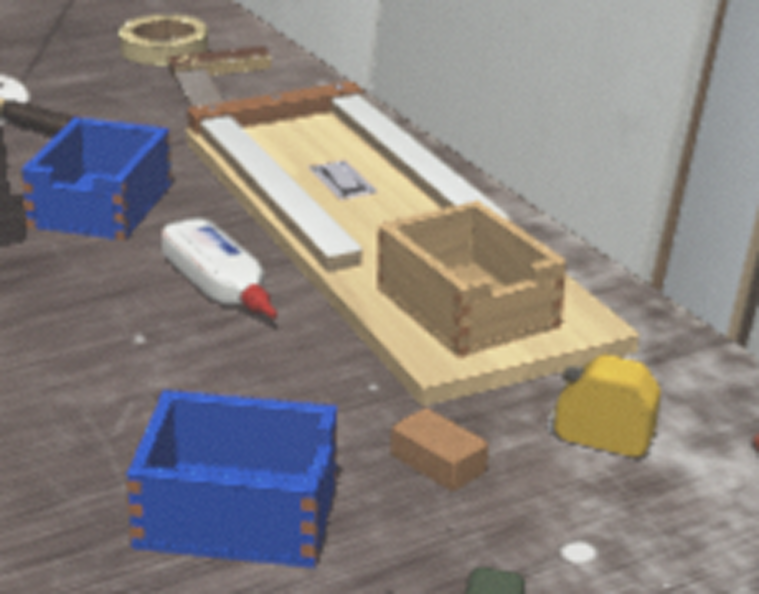

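The wanted plywood box is at top (371,180) and side about (363,215). The look-alikes are blue boxes at top (263,234) and (410,260), so the colour rules them out. Both crops confirm the notch on the near (right) end. Next I fit board and box poses from both views.

```bash
cat > h.py <<'E'
import numpy as np,cv2
from scipy.optimize import least_squares
from scipy.spatial.transform import Rotation as R
from workcell import bot
CAL={n:bot.get_calibration(n) for n in("top","side")}
def proj(n,P):
    c=CAL[n]; q=(np.atleast_2d(P)-c["origin"])@R.from_quat(c["rotation"]).as_matrix()
    u=np.c_[q[:,0],-q[:,1]]/(-q[:,2:]); u=u*(1+c["k1"]*(u**2).sum(1,keepdims=True))
    f=200/np.tan(np.radians(c["vfov"]/2)); return u*f+[c["cx"],c["cy"]]
def place(p,L):
    L=np.array(L,float); c,s=np.cos(p[2]),np.sin(p[2])
    return np.c_[p[0]+c*L[:,0]-s*L[:,1],p[1]+s*L[:,0]+c*L[:,1],L[:,2]]
def fit(obs,p0):  # obs: {cam:(local pts, pixels)}
    f=lambda p:np.concatenate([(proj(n,place(p,L))-X).ravel() for n,(L,X) in obs.items()])
    r=least_squares(f,p0,loss="soft_l1"); return r.x,np.sqrt((r.fun**2).mean()),r.fun.reshape(-1,2).round(1)
def tob(b,p):
    d=np.array(p[:2])-b[:2];c,s=np.cos(b[2]),np.sin(b[2]);return np.array([c*d[0]+s*d[1],-s*d[0]+c*d[1],p[2]-b[2]])
E
cat > m.py <<'E'
from h import *
T=lambda a:np.array(a)/2.9+[180,120]-.33
S=lambda a:np.array(a)/3.3+[220,130]-.35
g=.034;z=.018
Lt=[[-.260,-.095,z],[-.260,.095,z],[.235,-.088,g],[-.075,-.088,g],[-.075,-.056,g],[.235,-.056,g],[.235,.056,g],[-.075,.056,g],[-.075,.088,g],[.235,.088,g]]
Xt=T([(629,95),(622,257),(201,65),(470,84),(470,115),(198,97),(190,193),(464,210),(462,239),(187,221)])
Ls=[[-.260,-.095,z],[-.260,.095,z],[-.075,.088,g],[-.075,.056,g],[.235,.088,g],[.235,-.056,g]]
Xs=S([(636,336),(424,390),(330,257),(359,248),(206,121),(335,99)])
for o in ({"top":(Lt,Xt)},{"side":(Ls,Xs)},{"top":(Lt,Xt),"side":(Ls,Xs)}): 
    b,e,r=fit(o,[.45,0,1.57]);print("board",b.round(4),e.round(2))
print(r.tolist())
q=.078
Lb=[[.06,-.048,q],[-.06,-.048,q],[-.06,.048,q],[.06,.048,q]]
Xb=T([(497,128),(608,126),(610,215),(500,216)])
Xbs=S([(476,203),(563,264),(458,294),(379,229)])
for o in ({"top":(Lb,Xb)},{"side":(Lb,Xbs)},{"top":(Lb,Xb),"side":(Lb,Xbs)}): 
    p,e,r=fit(o,[.45,-.1,1.57]);print("box",p.round(4),e.round(2),tob(b,p).round(4))
print(r.tolist())
np.save("b.npy",b)
E
python3 m.py
```

```text
board [0.4922 0.0305 1.5117] 0.36
board [0.4928 0.0276 1.4949] 0.7
board [0.4924 0.0301 1.507 ] 0.66
[[0.4, -0.0], [0.0, 0.4], [0.1, 0.6], [0.7, 0.7], [0.1, -0.5], [0.2, -0.9], [-0.1, -0.5], [-0.1, 0.4], [-0.0, 0.1], [0.0, -0.5], [1.4, -0.8], [-0.3, -1.0], [-0.6, -0.4], [1.1, 0.2], [-1.9, -0.2], [-1.1, -0.2]]
box [ 0.4714 -0.1368  1.5931] 0.26 [-0.1679  0.0103  0.0861]
box [ 0.4659 -0.1462  1.5823] 0.43 [-0.1776  0.0152  0.0753]
box [ 0.4707 -0.1385  1.5855] 0.95 [-0.1697  0.0108  0.0785]
[[1.0, 0.2], [0.3, 0.7], [0.4, 0.0], [0.5, -0.1], [0.1, -1.5], [0.3, -1.5], [0.2, -1.8], [-0.9, -1.9]]
```

Request:
drive_tool(
  rows=[
    {"dx": -1, "dy": -1.3, "wz": -0.5, "hand": 70},
    {"dx": -2, "dy": -2.6, "wz": -1, "hand": 70},
    {"dx": -3, "dy": -3.9, "wz": -1.5, "hand": 70},
    {"dx": -4, "dy": -5.2, "wz": -2, "hand": 70},
    {"dx": -5, "dy": -6.5, "wz": -2.44, "hand": 70},
    {"dx": -6, "dy": -7.8, "wz": -2.44, "hand": 70},
    {"dx": -7, "dy": -9.1, "wz": -2.44, "hand": 70},
    {"dx": -8.1, "dy": -10.5, "wz": -2.44, "hand": 70},
    {"dx": -8.1, "dy": -10.5, "wz": -2.44, "hand": 70},
    {"dx": -8.1, "dy": -10.5, "wz": -2.44, "hand": 70},
    {"dx": -8.1, "dy": -10.5, "dz": 1, "wz": -2.44, "hand": 70},
    {"dx": -8.1, "dy": -10.5, "dz": 2, "wz": -2.44, "hand": 70},
    {"dx": -8.1, "dy": -10.5, "dz": 2.4, "wz": -2.44, "hand": 70},
    {"dx": -8.1, "dy": -10.5, "dz": 2.4, "wz": -2.44, "hand": 70},
    {"dx": -8.1, "dy": -10.5, "dz": 2.4, "wz": -2.44, "hand": 70},
  ],
)

```text
invalid input at $.rows[0]: expected keys dx, dy, dz, wx, wy, wz, hand
```

Request:
drive_tool(
  rows=[
    {"dx": -1, "dy": -1.3, "dz": 0, "wx": 0, "wy": 0, "wz": -0.5, "hand": 70},
    {"dx": -2, "dy": -2.6, "dz": 0, "wx": 0, "wy": 0, "wz": -1, "hand": 70},
    {"dx": -3, "dy": -3.9, "dz": 0, "wx": 0, "wy": 0, "wz": -1.5, "hand": 70},
    {"dx": -4, "dy": -5.2, "dz": 0, "wx": 0, "wy": 0, "wz": -2, "hand": 70},
    {"dx": -5, "dy": -6.5, "dz": 0, "wx": 0, "wy": 0, "wz": -2.44, "hand": 70},
    {"dx": -6, "dy": -7.8, "dz": 0, "wx": 0, "wy": 0, "wz": -2.44, "hand": 70},
    {"dx": -7, "dy": -9.1, "dz": 0, "wx": 0, "wy": 0, "wz": -2.44, "hand": 70},
    {"dx": -8.1, "dy": -10.5, "dz": 0, "wx": 0, "wy": 0, "wz": -2.44, "hand": 70},
    {"dx": -8.1, "dy": -10.5, "dz": 0, "wx": 0, "wy": 0, "wz": -2.44, "hand": 70},
    {"dx": -8.1, "dy": -10.5, "dz": 0, "wx": 0, "wy": 0, "wz": -2.44, "hand": 70},
    {"dx": -8.1, "dy": -10.5, "dz": 1, "wx": 0, "wy": 0, "wz": -2.44, "hand": 70},
    {"dx": -8.1, "dy": -10.5, "dz": 2, "wx": 0, "wy": 0, "wz": -2.44, "hand": 70},
    {"dx": -8.1, "dy": -10.5, "dz": 2.4, "wx": 0, "wy": 0, "wz": -2.44, "hand": 70},
    {"dx": -8.1, "dy": -10.5, "dz": 2.4, "wx": 0, "wy": 0, "wz": -2.44, "hand": 70},
    {"dx": -8.1, "dy": -10.5, "dz": 2.4, "wx": 0, "wy": 0, "wz": -2.44, "hand": 70},
  ],
)

```text
clock: 2.3
eef_pos: [0.382, -0.1354, 0.1187]
tool_rot: [0.032, 0.999, 0.0, -0.003]
ft_force: [-1.2, 0.6, 0.8]
grip_width: 0.07
grasp_force: 0.0
```

```bash
cat > s.py <<'E'
from h import *
import sys
o=bot.get_obs();b=np.load("b.npy")
m=R.from_quat(o["tool_rot"]).as_matrix();e=o["eef_pos"]
print(o["clock"],"tcp",e.round(4),"board",tob(b,[e[0],e[1],np.arctan2(m[1,1],m[0,1])]).round(4),"q",np.round(o["joint_pos"],2),"F",np.round(o["ft_force"],2),"w",round(o["grip_width"],4),bot.tip_extent)
if len(sys.argv)>1:
    t=sys.argv[1]
    for n,(c0,r0) in (("top",(280,120)),("side",(270,150))):
        im=bot.camera(n)[:,:,::-1]; cv2.imwrite(f"pics/{n}{t}_full.png",im)
        sys.argv[2:] and n in sys.argv[2:] and cv2.imwrite(f"pics/{n}{t}.png",cv2.resize(im[r0:r0+120,c0:c0+160],None,fx=5,fy=5,interpolation=cv2.INTER_CUBIC))
E
python3 s.py 1 top
```

```text
2.3 tcp [ 0.382  -0.1354  0.1187] board [-0.1722  0.0996 -0.0005] q [-0.34  0.16 -0.44  0.97 -0.   -0.28] F [-1.17  0.65  0.82] w 0.07 0.011
```

View pics/top1.png

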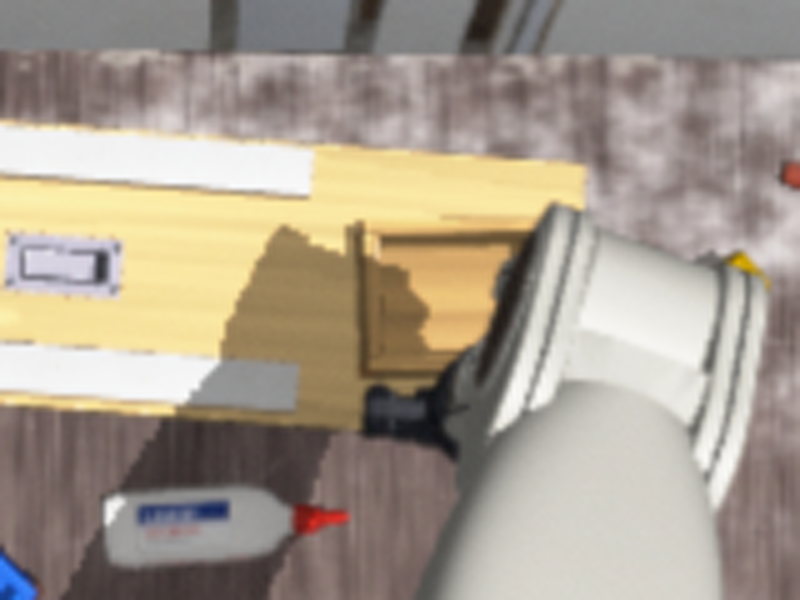

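Request:
drive_tool(
  rows=[
    {"dx": 0, "dy": 0, "dz": 0.7, "wx": 0, "wy": 0, "wz": 0, "hand": 70},
    {"dx": 0, "dy": 0, "dz": 1.47, "wx": 0, "wy": 0, "wz": 0, "hand": 70},
    {"dx": -0.1, "dy": 0, "dz": 1.47, "wx": 0, "wy": 0, "wz": 0, "hand": 70},
    {"dx": -0.2, "dy": 0, "dz": 1.47, "wx": 0, "wy": 0, "wz": 0, "hand": 70},
    {"dx": -0.3, "dy": 0, "dz": 1.47, "wx": 0, "wy": 0, "wz": 0, "hand": 70},
    {"dx": -0.4, "dy": 0, "dz": 1.47, "wx": 0, "wy": 0, "wz": 0, "hand": 70},
    {"dx": -0.5, "dy": 0, "dz": 1.47, "wx": 0, "wy": 0, "wz": 0, "hand": 70},
    {"dx": -0.55, "dy": 0, "dz": 1.47, "wx": 0, "wy": 0, "wz": 0, "hand": 70},
    {"dx": -0.6, "dy": 0, "dz": 1.47, "wx": 0, "wy": 0, "wz": 0, "hand": 70},
    {"dx": -0.65, "dy": 0, "dz": 1.47, "wx": 0, "wy": 0, "wz": 0, "hand": 70},
    {"dx": -0.7, "dy": 0, "dz": 1.47, "wx": 0, "wy": 0, "wz": 0, "hand": 70},
    {"dx": -0.75, "dy": 0, "dz": 1.47, "wx": 0, "wy": 0, "wz": 0, "hand": 70},
    {"dx": -0.8, "dy": 0, "dz": 1.47, "wx": 0, "wy": 0, "wz": 0, "hand": 70},
    {"dx": -0.8, "dy": 0, "dz": 1.47, "wx": 0, "wy": 0, "wz": 0, "hand": 70},
  ],
)

```text
clock: 3.8
eef_pos: [0.424, -0.1359, 0.0488]
tool_rot: [0.03, 1.0, -0.0, 0.0]
ft_force: [-1.4, 0.0, 0.2]
grip_width: 0.07
grasp_force: 0.3
```

```bash
python3 s.py 2 top
```

```text
3.8 tcp [ 0.424  -0.1359  0.0488] board [-0.1701  0.0577  0.0036] q [-0.31  0.32 -0.44  0.8  -0.   -0.25] F [-1.42  0.03  0.23] w 0.07 0.011
```

View pics/top2.png

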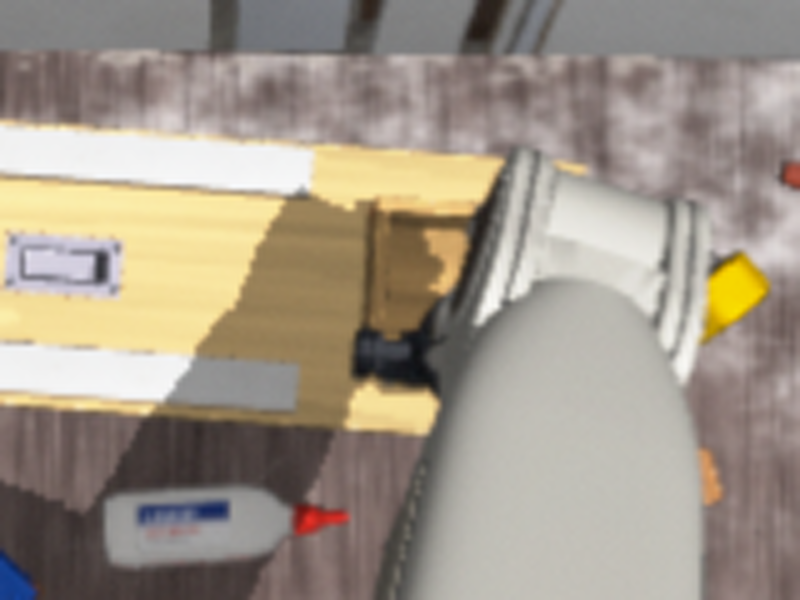

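Request:
drive_tool(
  rows=[
    {"dx": 0.4, "dy": 0, "dz": 0, "wx": 0, "wy": 0, "wz": 0, "hand": 70},
    {"dx": 1.0, "dy": 0, "dz": -0.4, "wx": 0, "wy": 0, "wz": 0, "hand": 70},
    {"dx": 1.0, "dy": 0, "dz": -1.2, "wx": 0, "wy": 0, "wz": 0, "hand": 60},
    {"dx": 1.0, "dy": -0.4, "dz": -2.0, "wx": 0, "wy": 0, "wz": 1.6, "hand": 60},
    {"dx": 0.8, "dy": -1.2, "dz": -2.2, "wx": 0, "wy": 0, "wz": 3.2, "hand": 60},
    {"dx": 0.5, "dy": -2, "dz": -2.2, "wx": 0, "wy": 0, "wz": 4.8, "hand": 60},
    {"dx": 0, "dy": -2.8, "dz": -2.2, "wx": 0, "wy": 0, "wz": 6.4, "hand": 60},
    {"dx": -0.5, "dy": -3.2, "dz": -2.2, "wx": 0, "wy": 0, "wz": 8, "hand": 60},
    {"dx": -1.0, "dy": -3.2, "dz": -2.2, "wx": 0, "wy": 0, "wz": 9.6, "hand": 60},
    {"dx": -1.16, "dy": -3.2, "dz": -2.2, "wx": 0, "wy": 0, "wz": 11.2, "hand": 60},
    {"dx": -1.16, "dy": -3.2, "dz": -2.2, "wx": 0, "wy": 0, "wz": 12.8, "hand": 60},
    {"dx": -1.16, "dy": -3.2, "dz": -2.2, "wx": 0, "wy": 0, "wz": 14.4, "hand": 60},
    {"dx": -1.16, "dy": -3.2, "dz": -2.2, "wx": 0, "wy": 0, "wz": 16, "hand": 60},
    {"dx": -1.16, "dy": -3.2, "dz": -2.2, "wx": 0, "wy": 0, "wz": 17.5, "hand": 60},
    {"dx": -1.16, "dy": -3.2, "dz": -2.2, "wx": 0, "wy": 0, "wz": 18.04, "hand": 60},
    {"dx": -1.16, "dy": -3.2, "dz": -2.2, "wx": 0, "wy": 0, "wz": 18.04, "hand": 60},
  ],
)

```text
clock: 5.5
eef_pos: [0.4721, -0.2992, 0.1591]
tool_rot: [0.729, 0.684, 0.0, 0.001]
ft_force: [0.4, 0.2, 0.8]
grip_width: 0.0597
grasp_force: 0.0
```

```bash
python3 s.py 3 top
```

```text
5.5 tcp [ 0.4721 -0.2992  0.1591] board [-3.3000e-01 -7.0000e-04 -1.5704e+00] q [-0.56  0.4   0.01  1.18 -0.    1.07] F [0.41 0.24 0.77] w 0.0597 0.011
```

View pics/top3.png

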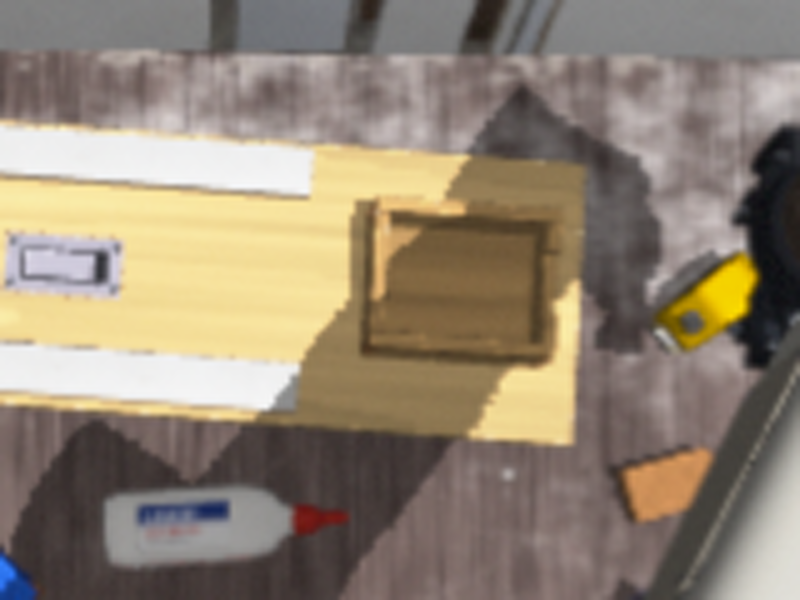

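The box (rim corners in the crop: 371,197; 557,206; 549,360; 361,353) now looks roughly parallel to the board. I'll fit it.

```bash
cat > m3.py <<'E'
from h import *
b=np.load("b.npy")
T=lambda a:np.array(a)/5+[280,120]-.4
z,g,q=.018,.034,.078
Lt=[[-.260,-.095,z],[-.260,.095,z],[-.075,-.088,g],[-.075,-.056,g],[-.075,.056,g],[-.075,.088,g]]
Xt=T([(586,165),(575,444),(313,150),(312,196),(300,364),(297,410)])
b2,e,r=fit({"top":(Lt,Xt)},b);print("board",b2.round(4),e,r.tolist())
bt=np.array([.4922,.0305,1.5117])
print("pred err with bt",(proj("top",place(bt,Lt))-Xt).round(1).tolist())
Lb=[[.06,-.048,q],[-.06,-.048,q],[-.06,.048,q],[.06,.048,q]]
p,e,r=fit({"top":(Lb,T([(371,197),(557,206),(549,360),(361,353)]))},[.45,-.1,1.57]);print("box",p.round(4),e,r.tolist())
for B in(b,bt):print(tob(B,p).round(4))
np.save("b.npy",bt)
im=cv2.imread("pics/top3_full.png");big=cv2.resize(im[110:240,210:420],None,fx=3.8,fy=3.8,interpolation=cv2.INTER_CUBIC)
E
python3 m3.py
```

```text
board [0.4922 0.03   1.5095] 0.25005714599848994 [[0.2, -0.3], [-0.3, 0.1], [0.2, -0.3], [-0.2, -0.0], [0.1, 0.0], [0.0, 0.6]]
pred err with bt [[-0.0, -0.5], [-0.4, -0.0], [-0.0, -0.4], [-0.4, -0.1], [-0.0, -0.0], [-0.0, 0.5]]
box [ 0.4822 -0.1397  1.5223] 0.4957411254722021 [[-0.4, 0.3], [-0.1, 0.7], [0.4, -0.2], [0.2, -0.9]]
[-0.1701 -0.0006  0.0152]
[-0.1705 -0.      0.0106]
```

Request:
drive_tool(
  rows=[
    {"dx": 0.7, "dy": 0, "dz": 0, "wx": 0, "wy": 0, "wz": 0, "hand": 60},
    {"dx": 1.36, "dy": 0, "dz": 0, "wx": 0, "wy": 0, "wz": 0, "hand": 60},
    {"dx": 1.36, "dy": 0, "dz": 0, "wx": 0, "wy": 0, "wz": 0, "hand": 60},
    {"dx": 1.36, "dy": 0, "dz": 0.8, "wx": 0, "wy": 0, "wz": 0, "hand": 60},
    {"dx": 1.36, "dy": 0, "dz": 1.6, "wx": 0, "wy": 0, "wz": 0, "hand": 60},
    {"dx": 1.36, "dy": 0, "dz": 2.14, "wx": 0, "wy": 0, "wz": 0, "hand": 60},
    {"dx": 1.36, "dy": 0, "dz": 2.14, "wx": 0, "wy": 0, "wz": 0, "hand": 60},
    {"dx": 1.36, "dy": 0, "dz": 2.14, "wx": 0, "wy": 0, "wz": 0, "hand": 60},
  ],
)

```text
clock: 6.4
eef_pos: [0.476, -0.2314, 0.0521]
tool_rot: [0.729, 0.684, -0.0, -0.0]
ft_force: [0.1, -0.8, 1.2]
grip_width: 0.06
grasp_force: 0.0
```

```bash
python3 s.py 4 side
```

```text
6.4 tcp [ 0.476  -0.2314  0.0521] board [-2.6240e-01  7.0000e-04 -1.5751e+00] q [-0.45  0.46 -0.21  0.9  -0.    1.18] F [ 0.06 -0.77  1.21] w 0.06 0.011
```

View pics/side4.png

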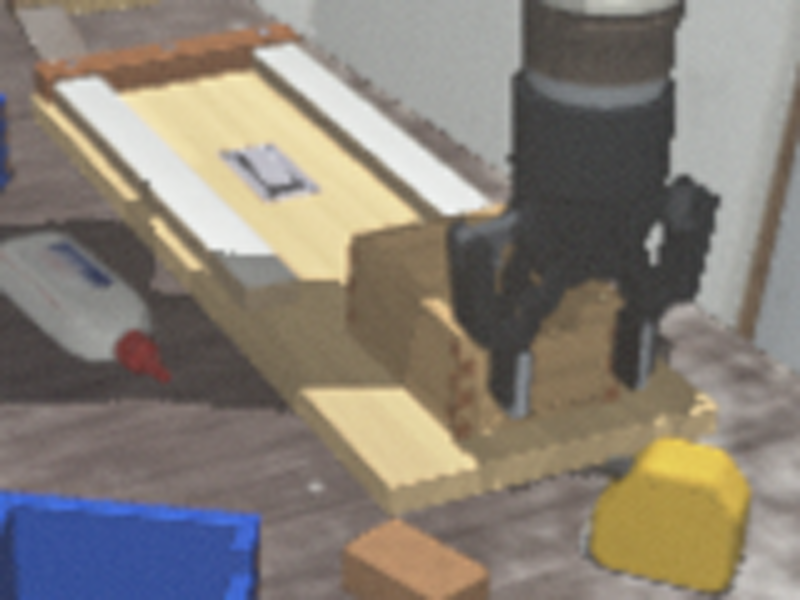

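Request:
drive_tool(
  rows=[
    {"dx": 0.1, "dy": 0, "dz": 0, "wx": 0, "wy": 0, "wz": 0, "hand": 60},
    {"dx": 0.2, "dy": 0, "dz": 0, "wx": 0, "wy": 0, "wz": 0, "hand": 60},
    {"dx": 0.3, "dy": 0, "dz": 0, "wx": 0, "wy": 0, "wz": 0, "hand": 60},
    {"dx": 0.4, "dy": 0, "dz": 0, "wx": 0, "wy": 0, "wz": 0, "hand": 60},
    {"dx": 0.5, "dy": 0, "dz": 0, "wx": 0, "wy": 0, "wz": 0, "hand": 60},
    {"dx": 0.6, "dy": 0, "dz": 0, "wx": 0, "wy": 0, "wz": 0, "hand": 60},
    {"dx": 0.7, "dy": 0, "dz": 0, "wx": 0, "wy": 0, "wz": 0, "hand": 60},
    {"dx": 0.8, "dy": 0, "dz": 0, "wx": 0, "wy": 0, "wz": 0, "hand": 60},
    {"dx": 0.9, "dy": 0, "dz": 0, "wx": 0, "wy": 0, "wz": 0, "hand": 60},
    {"dx": 1.0, "dy": 0, "dz": 0, "wx": 0, "wy": 0, "wz": 0, "hand": 60},
    {"dx": 1.1, "dy": 0, "dz": 0, "wx": 0, "wy": 0, "wz": 0, "hand": 60},
    {"dx": 1.2, "dy": 0, "dz": 0, "wx": 0, "wy": 0, "wz": 0, "hand": 60},
    {"dx": 1.2, "dy": 0, "dz": 0, "wx": 0, "wy": 0, "wz": 0, "hand": 60},
  ],
)

```text
clock: 7.8
eef_pos: [0.4794, -0.1697, 0.0515]
tool_rot: [0.729, 0.685, 0.0, -0.001]
ft_force: [0.9, -0.6, 1.1]
grip_width: 0.0599
grasp_force: 0.6
```

```bash
python3 s.py 5 top
```

```text
7.8 tcp [ 0.4794 -0.1697  0.0515] board [-2.006e-01  9.000e-04 -1.574e+00] q [-0.34  0.43 -0.27  0.88  0.    1.29] F [ 0.89 -0.62  1.06] w 0.0599 0.011
```

View pics/top5.png

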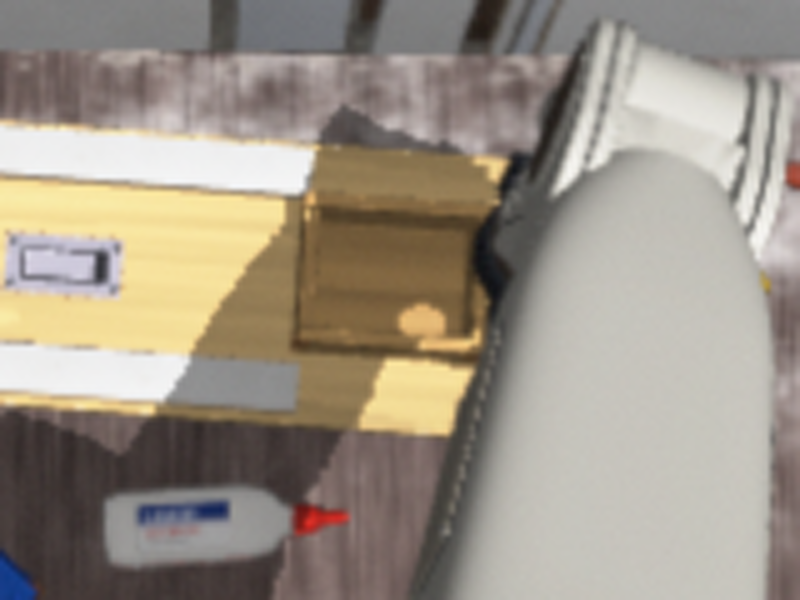

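Front rim corners are at crop (302,192) and (294,348), with the near side rim running to about (478,358). I compare these with the predicted pose.

Run:
```python
from h import *
b=np.load("b.npy");q=.078
T=lambda a:np.array(a)/5+[280,120]-.4
Lb=[[.06,-.048,q],[.06,.048,q]]
X=T([(302,192),(294,348)])
def pose(x,y,t):
    c,s=np.cos(b[2]),np.sin(b[2]);return [b[0]+c*x-s*y,b[1]+s*x+c*y,b[2]+t]
for y in(-.004,0,.004):
  print(y,((proj("top",place(pose(-.1296,y,-.003),Lb))+.4-[280,120])*5).round(0).tolist())
p,e,r=fit({"top":(Lb,X)},pose(-.13,0,0));print(tob(b,p).round(4),e)
```

```text
-0.004 [[306.0, 187.0], [297.0, 336.0]]
0 [[306.0, 193.0], [296.0, 343.0]]
0.004 [[305.0, 199.0], [296.0, 349.0]]
[-0.1278  0.0008  0.0099] 0.4444013900548288
```

Request:
drive_tool(
  rows=[
    {"dx": 0.1, "dy": 0, "dz": 0, "wx": 0, "wy": 0, "wz": 0, "hand": 60},
    {"dx": 0.25, "dy": 0, "dz": 0, "wx": 0, "wy": 0, "wz": 0, "hand": 60},
    {"dx": 0.4, "dy": 0, "dz": 0, "wx": 0, "wy": 0, "wz": 0, "hand": 60},
    {"dx": 0.55, "dy": 0, "dz": 0, "wx": 0, "wy": 0, "wz": 0, "hand": 60},
    {"dx": 0.7, "dy": 0, "dz": 0, "wx": 0, "wy": 0, "wz": 0, "hand": 60},
    {"dx": 0.85, "dy": 0, "dz": 0, "wx": 0, "wy": 0, "wz": 0, "hand": 60},
    {"dx": 1.0, "dy": 0, "dz": 0, "wx": 0, "wy": 0, "wz": 0, "hand": 60},
    {"dx": 1.15, "dy": 0, "dz": 0, "wx": 0, "wy": 0, "wz": 0, "hand": 60},
    {"dx": 1.3, "dy": 0, "dz": 0, "wx": 0, "wy": 0, "wz": 0, "hand": 60},
    {"dx": 1.45, "dy": 0, "dz": 0, "wx": 0, "wy": 0, "wz": 0, "hand": 60},
    {"dx": 1.6, "dy": 0, "dz": 0, "wx": 0, "wy": 0, "wz": 0, "hand": 60},
    {"dx": 1.75, "dy": 0, "dz": 0, "wx": 0, "wy": 0, "wz": 0, "hand": 60},
    {"dx": 1.85, "dy": 0, "dz": 0, "wx": 0, "wy": 0, "wz": 0, "hand": 60},
    {"dx": 1.9, "dy": 0, "dz": 0, "wx": 0, "wy": 0, "wz": 0, "hand": 60},
    {"dx": 1.9, "dy": 0, "dz": 0, "wx": 0, "wy": 0, "wz": 0, "hand": 60},
    {"dx": 1.9, "dy": 0, "dz": 0, "wx": 0, "wy": 0, "wz": 0, "hand": 60},
  ],
)

```text
clock: 9.5
eef_pos: [0.4859, -0.0759, 0.0519]
tool_rot: [0.729, 0.684, 0.0, -0.0]
ft_force: [0.2, 0.4, -0.6]
grip_width: 0.0602
grasp_force: 0.0
```

```bash
sed -i 's/(280,120)/(250,120)/' s.py && python3 s.py 6 top
```

```text
9.5 tcp [ 0.4859 -0.0759  0.0519] board [-0.1066  0.     -1.5749] q [-0.16  0.4  -0.32  0.86  0.    1.48] F [ 0.24  0.39 -0.62] w 0.0602 0.011
```

View pics/top6.png

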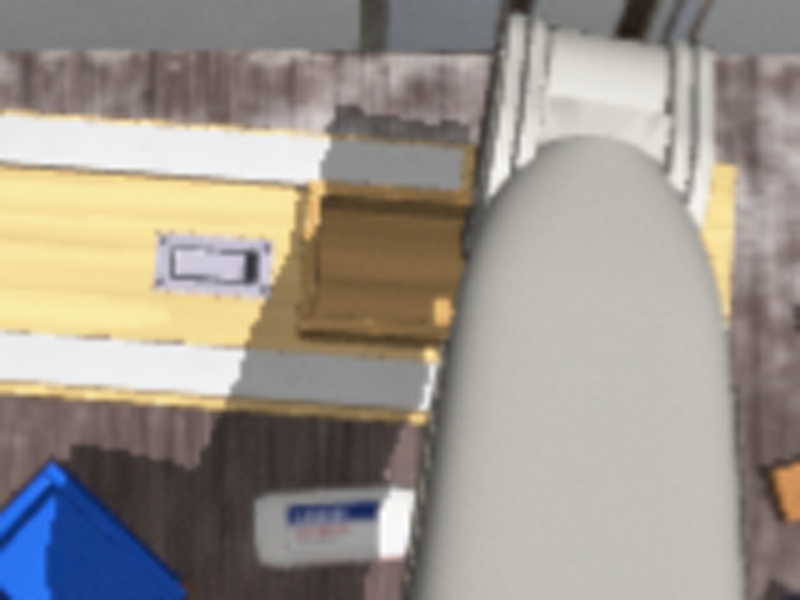

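Run:
```python
from h import *
b=np.load("b.npy");q=.078
Lb=[[.06,-.048,q],[.06,.048,q]]
def pose(x,y,t):
    c,s=np.cos(b[2]),np.sin(b[2]);return [b[0]+c*x-s*y,b[1]+s*x+c*y,b[2]+t]
for y in(-.003,0,.003):
  print(y,((proj("top",place(pose(-.0356,y,-.003),Lb))+.4-[250,120])*5).round(0).tolist())
```

```text
-0.003 [[308.0, 178.0], [298.0, 328.0]]
0 [[308.0, 183.0], [297.0, 333.0]]
0.003 [[308.0, 188.0], [297.0, 337.0]]
```

Request:
drive_tool(
  rows=[
    {"dx": 0.15, "dy": 0, "dz": 0, "wx": 0, "wy": 0, "wz": 0, "hand": 60},
    {"dx": 0.3, "dy": 0, "dz": 0, "wx": 0, "wy": 0, "wz": 0, "hand": 60},
    {"dx": 0.45, "dy": 0, "dz": 0, "wx": 0, "wy": 0, "wz": 0, "hand": 60},
    {"dx": 0.6, "dy": 0, "dz": 0, "wx": 0, "wy": 0, "wz": 0, "hand": 60},
    {"dx": 0.75, "dy": 0, "dz": 0, "wx": 0, "wy": 0, "wz": 0, "hand": 60},
    {"dx": 0.9, "dy": 0, "dz": 0, "wx": 0, "wy": 0, "wz": 0, "hand": 60},
    {"dx": 1.05, "dy": 0, "dz": 0, "wx": 0, "wy": 0, "wz": 0, "hand": 60},
    {"dx": 1.2, "dy": 0, "dz": 0, "wx": 0, "wy": 0, "wz": 0, "hand": 60},
    {"dx": 1.35, "dy": 0, "dz": 0, "wx": 0, "wy": 0, "wz": 0, "hand": 60},
    {"dx": 1.5, "dy": 0, "dz": 0, "wx": 0, "wy": 0, "wz": 0, "hand": 60},
    {"dx": 1.65, "dy": 0, "dz": 0, "wx": 0, "wy": 0, "wz": 0, "hand": 60},
    {"dx": 1.8, "dy": 0, "dz": 0, "wx": 0, "wy": 0, "wz": 0, "hand": 60},
    {"dx": 1.95, "dy": 0, "dz": 0, "wx": 0, "wy": 0, "wz": 0, "hand": 60},
    {"dx": 2.1, "dy": 0, "dz": 0, "wx": 0, "wy": 0, "wz": 0, "hand": 60},
    {"dx": 2.25, "dy": 0, "dz": 0, "wx": 0, "wy": 0, "wz": 0, "hand": 60},
    {"dx": 2.4, "dy": 0, "dz": 0, "wx": 0, "wy": 0, "wz": 0, "hand": 60},
    {"dx": 2.55, "dy": 0, "dz": 0, "wx": 0, "wy": 0, "wz": 0, "hand": 60},
    {"dx": 2.7, "dy": 0, "dz": 0, "wx": 0, "wy": 0, "wz": 0, "hand": 60},
    {"dx": 2.8, "dy": 0, "dz": 0, "wx": 0, "wy": 0, "wz": 0, "hand": 60},
    {"dx": 2.8, "dy": 0, "dz": 0, "wx": 0, "wy": 0, "wz": 0, "hand": 60},
  ],
)

```text
clock: 11.6
eef_pos: [0.4944, 0.065, 0.0516]
tool_rot: [0.729, 0.685, 0.001, -0.001]
ft_force: [-0.2, 1.9, -0.6]
grip_width: 0.0601
grasp_force: 0.0
```

```bash
sed -i 's/(250,120)/(210,120)/;s/(270,150)/(250,130)/' s.py && python3 s.py 7 top
```

```text
11.6 tcp [0.4944 0.065  0.0516] board [ 3.4500e-02 -2.0000e-04 -1.5736e+00] q [ 0.13  0.41 -0.3   0.86  0.    1.76] F [-0.17  1.91 -0.55] w 0.0601 0.011
```

View pics/top7.png

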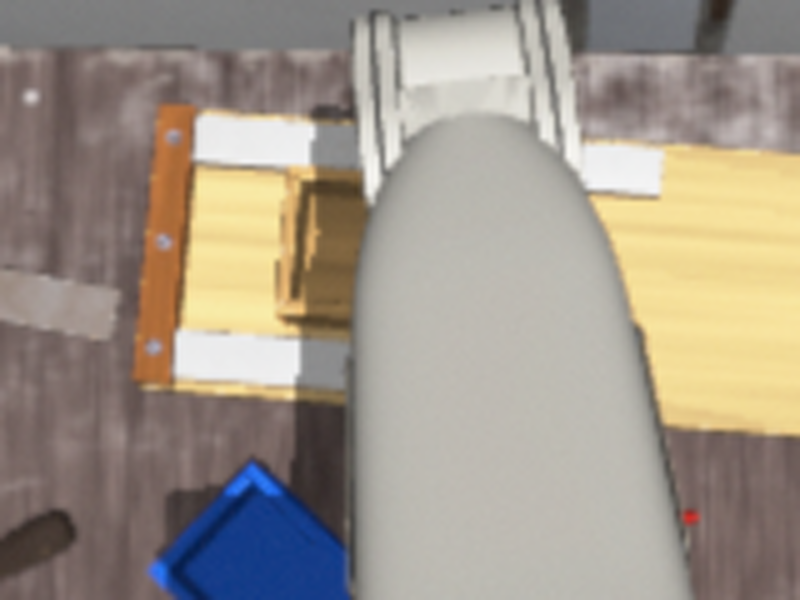

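The box is straight and centred (front corners at crop 289,168 and 282,320), so I push it home.

Request:
drive_tool(
  rows=[
    {"dx": 0.12, "dy": 0, "dz": 0, "wx": 0, "wy": 0, "wz": 0, "hand": 60},
    {"dx": 0.25, "dy": 0, "dz": 0, "wx": 0, "wy": 0, "wz": 0, "hand": 60},
    {"dx": 0.4, "dy": 0, "dz": 0, "wx": 0, "wy": 0, "wz": 0, "hand": 60},
    {"dx": 0.55, "dy": 0, "dz": 0, "wx": 0, "wy": 0, "wz": 0, "hand": 60},
    {"dx": 0.7, "dy": 0, "dz": 0, "wx": 0, "wy": 0, "wz": 0, "hand": 60},
    {"dx": 0.85, "dy": 0, "dz": 0, "wx": 0, "wy": 0, "wz": 0, "hand": 60},
    {"dx": 1.0, "dy": 0, "dz": 0, "wx": 0, "wy": 0, "wz": 0, "hand": 60},
    {"dx": 1.1, "dy": 0, "dz": 0, "wx": 0, "wy": 0, "wz": 0, "hand": 60},
    {"dx": 1.18, "dy": 0, "dz": 0, "wx": 0, "wy": 0, "wz": 0, "hand": 60},
    {"dx": 1.25, "dy": 0, "dz": 0, "wx": 0, "wy": 0, "wz": 0, "hand": 60},
    {"dx": 1.3, "dy": 0, "dz": 0, "wx": 0, "wy": 0, "wz": 0, "hand": 60},
    {"dx": 1.34, "dy": 0, "dz": 0, "wx": 0, "wy": 0, "wz": 0, "hand": 60},
    {"dx": 1.37, "dy": 0, "dz": 0, "wx": 0, "wy": 0, "wz": 0, "hand": 60},
    {"dx": 1.37, "dy": 0, "dz": 0, "wx": 0, "wy": 0, "wz": 0, "hand": 60},
  ],
)

```text
clock: 13.1
eef_pos: [0.4989, 0.1321, 0.0518]
tool_rot: [0.729, 0.684, 0.0, -0.0]
ft_force: [1.2, -0.4, -0.2]
grip_width: 0.0602
grasp_force: 0.4
```

```bash
python3 s.py
```

```text
13.1 tcp [0.4989 0.1321 0.0518] board [ 1.018e-01 -7.000e-04 -1.575e+00] q [ 0.26  0.44 -0.25  0.88  0.    1.89] F [ 1.22 -0.44 -0.17] w 0.0602 0.011
```

Now I creep on in 1 mm steps to feel the stop.

Request:
drive_tool(
  rows=[
    {"dx": 0.02, "dy": 0, "dz": 0, "wx": 0, "wy": 0, "wz": 0, "hand": 60},
    {"dx": 0.04, "dy": 0, "dz": 0, "wx": 0, "wy": 0, "wz": 0, "hand": 60},
    {"dx": 0.06, "dy": 0, "dz": 0, "wx": 0, "wy": 0, "wz": 0, "hand": 60},
    {"dx": 0.06, "dy": 0, "dz": 0, "wx": 0, "wy": 0, "wz": 0, "hand": 60},
  ],
)

```text
clock: 13.5
eef_pos: [0.499, 0.1346, 0.0518]
tool_rot: [0.729, 0.684, -0.0, 0.0]
ft_force: [-0.3, -2.6, -0.1]
grip_width: 0.0602
grasp_force: 1.5
```

Request:
drive_tool(
  rows=[
    {"dx": 0.02, "dy": 0, "dz": 0, "wx": 0, "wy": 0, "wz": 0, "hand": 60},
    {"dx": 0.04, "dy": 0, "dz": 0, "wx": 0, "wy": 0, "wz": 0, "hand": 60},
    {"dx": 0.04, "dy": 0, "dz": 0, "wx": 0, "wy": 0, "wz": 0, "hand": 60},
  ],
)

```text
clock: 13.8
eef_pos: [0.4989, 0.1346, 0.0519]
tool_rot: [0.73, 0.684, -0.002, 0.002]
ft_force: [-0.4, -8.5, 2.0]
grip_width: 0.0599
grasp_force: 4.5
```

The stop is firm: force rises to 8.5 N with no further motion. I retreat, rise and look.

Request:
drive_tool(
  rows=[
    {"dx": -0.1, "dy": 0, "dz": 0, "wx": 0, "wy": 0, "wz": 0, "hand": 60},
    {"dx": -0.5, "dy": 0, "dz": 0, "wx": 0, "wy": 0, "wz": 0, "hand": 60},
    {"dx": -0.9, "dy": 0, "dz": 0, "wx": 0, "wy": 0, "wz": 0, "hand": 60},
    {"dx": -0.9, "dy": 0, "dz": -0.8, "wx": 0, "wy": 0, "wz": 0, "hand": 60},
    {"dx": -1.2, "dy": 0, "dz": -1.7, "wx": 0, "wy": 0, "wz": 0, "hand": 60},
    {"dx": -2.1, "dy": 0, "dz": -2.4, "wx": 0, "wy": 0, "wz": 0, "hand": 60},
    {"dx": -3.0, "dy": 0, "dz": -2.4, "wx": 0, "wy": 0, "wz": 0, "hand": 60},
    {"dx": -4.0, "dy": 0, "dz": -2.4, "wx": 0, "wy": 0, "wz": 0, "hand": 60},
    {"dx": -5.0, "dy": 0, "dz": -2.4, "wx": 0, "wy": 0, "wz": 0, "hand": 60},
    {"dx": -6.0, "dy": 0, "dz": -2.4, "wx": 0, "wy": 0, "wz": 0, "hand": 60},
    {"dx": -6.0, "dy": 0, "dz": -2.4, "wx": 0, "wy": 0, "wz": 0, "hand": 60},
    {"dx": -6.0, "dy": 0, "dz": -2.4, "wx": 0, "wy": 0, "wz": 0, "hand": 60},
  ],
)

```text
clock: 15.0
eef_pos: [0.4803, -0.1634, 0.1719]
tool_rot: [0.73, 0.683, 0.001, -0.0]
ft_force: [0.1, -0.4, -0.8]
grip_width: 0.0596
grasp_force: 0.0
```

```bash
python3 s.py 8 top
```

```text
15.0 tcp [ 0.4803 -0.1634  0.1719] board [-1.943e-01  4.000e-04 -1.578e+00] q [-0.33  0.3  -0.11  1.17  0.    1.31] F [ 0.05 -0.36 -0.75] w 0.0596 0.011
```

View pics/top8.png

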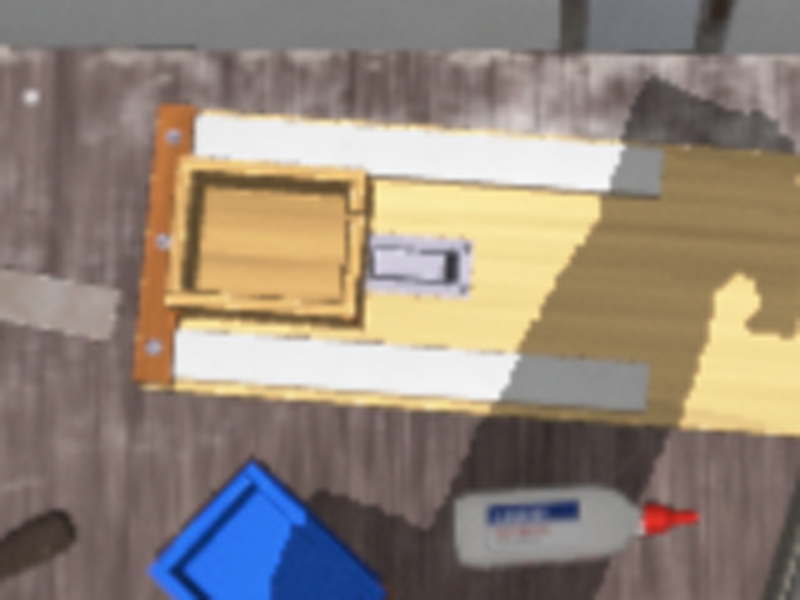

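The box sits against the stop, square in the lane (rim from crop 180,158 to 365,325). The catch flap shows behind it, looking as it did at the start. The hand is clear of everything, so I hand in.

```bash
python3 -c "
from workcell import bot
print(bot.job_done())"
```

```text
the job is handed in; nothing more can be done
None
```

I pushed the parts box home against the end stop, centred and square between the guide strips, and handed the job in at about 15 s; in the last top view the catch looks up behind the box, but no verdict came back.

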